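# Unscrew the red nozzle from the rework nozzle carousel

### The job

Turn the nozzle carousel by its orange handle until the nozzle with the red collar stands at the pick-up place, at the white arrow on the grey foot. Then unscrew the red nozzle there (counter-clockwise, a bit less than a quarter turn, to its stop), lift it out and set it down in the empty blue tray without dropping it.

Things in the scene. Friction and masses are not known exactly. Their poses are not given: they have to be found in the camera images.
- turret: Aluminium carousel disc, 234 mm across; turns about its vertical axis (friction 0.15 N m, no detents, stays put). Origin: on the axis at the disc's top face, 50 mm above the table. On the axis stands an orange handle bar, 16 mm thick (turret x), 44 mm long (turret y), 57 to 95 mm above the disc, above all else. Six sockets, 11 mm high, on a 90 mm radius circle; four hold nozzles.
- pickup (a point): The pick-up place: fixed point on the 90 mm socket circle at the height of the disc's top face, on the robot's side, marked by a white arrowhead on the block that projects from the grey foot. The disc turns past it; at the start the red nozzle is 45 to 75 degrees away to one side or the other.
- nozzle_red: 90 g nozzle, 68 mm tall; origin at its underside's centre, z up its axis; seated, the origin is on the disc. Red round collar to grip, 30 mm across, 13 to 49 mm above the origin; thinner steel top. Bayonet foot: locked, its x points 75 degrees clockwise (from above) of turret x; turned 75 degrees counter-clockwise to a stop (easily) it lifts straight out, free 15 mm up. Others: other colours.
- tray: Empty open blue plastic tray, fixed to the table, 150 x 150 mm outside, 30 mm high, walls 4 mm, floor 4 mm thick. Origin at the centre of its underside. The nozzle may stand or lie in it.

How it is judged:
By the outcome, as a careful person would: the job done as asked, in the order asked, and still so for the second after the job is handed in, with the robot touching nothing.
It also fails if it takes over 51 s, if anything falls off the work surface, if the arm or the gripper's body presses on something with over 40 N, if the wrist force passes 120 N, or if a joint passes its speed limit or range.

### The arm

A 6-joint arm with a two-finger parallel gripper is mounted at the origin on the work surface. World frame = base frame: x ahead of the robot, y to its left, z up, the work surface at z = 0. Lengths are in mm, angles in rad, forces in N, time in s.
With the tool pointing down it reaches from about 275 to 750 mm from the base axis. Payload 10.2 kg.
Tool frame: the origin (TCP) lies midway between the tips of the shut fingers; the grasp point (between the pads) lies 19 mm behind it; z points along the fingers, y is the line along which they close (so a half turn about z gives the same grasp; the last joint's range is limited). The gripper opens to 85 mm and grips with 20 to 120 N. Pads are 22 mm wide; open, the fingers measure 114 mm over their backs; the gripper's body (76 mm by 85 mm) begins 54 mm behind the grasp point. The pads swing forward as they close: fully open they stand 13 mm farther back than shut.
Start: joints at [0.901, 0.313, 1.498, -0, 1.331, -0.223], TCP at [226.856, 473.463, 231.294] pointing down, gripper open.
Joint ranges: [-2.94, 2.94], [-0.97, 2.17], [0.19, 2.56], [-1.23, 4.37], [0.02, 3.11], [-2.88, 2.88]. Speed limits (rad/s): [2.39, 2.39, 3.01, 3.14, 3.14, 3.14].

### API

Orientations are given as a unit quaternion [w, x, y, z].
In Python, from rig import ctrl gives the robot as it stands.
- The arm moves only by the tool send_rows, never from a script. Its argument "targets" is a list of rows, each an object with "offset": the shift along the world's x, y, z in cm, a list of three; "spin": the turn about the world's z in rad. A call has 1 to 8 rows; each row is the pose to reach, as a shift and turn from the pose commanded when the call began; what a row does not reach only later rows make up. A row lasts 1/12 s, in which the tool goes at most 41.7 mm and 7.16 degrees, less where a joint would pass 70% of its speed; a pose out of reach is approached as far as the arm can. A call with a gripper value outside its range is refused whole. "grip" is the opening, from 0 (shut) to 1 (fully open), set as the call begins (left out, the last holds). The fingers move at their own pace and stop on an object; "squeeze" is the grip in N (left out, the last holds). Time passes only in rows, so rows that repeat a pose let the fingers close. It gives the time, the measured TCP pose, the force, the opening and the grip force at its end, in the units of the state.
- ctrl.sense(): the state, without advancing time (a new reading comes with each control period).
- ctrl.capture(name): name is "scene" or "top" or "wrist"; returns (picture, depth): 480x640x3 uint8, red, green, blue; 480x640 float32, mm along the optical axis (not along the pixel's ray), 0 where there is no reading.
- ctrl.calibration(name): a dict with "fx", "fy", "cx", "cy" (pixels), "k1" (the pictures are not rectified: a ray, as slopes to the right and down, at radius r is drawn at 1 + k1 r^2 times it, then the intrinsics apply), "view" (4x4, takes a point from world to camera coordinates); the wrist camera has in their place "mount" (4x4, takes a point from camera to tool coordinates, whose origin is the TCP and whose axes are the flange's). Camera axes: x right, y down, z forward; pixel columns grow to the right and rows downward; lengths in mm; the calibration is good to about 2 mm. A picture is of the moment at which its call begins: read the wrist's pose just before it. calibration takes no time and is no camera call.
- ctrl.finish_job(): hands the job in; it is judged then, once.
Trained networks look in the newest picture that a camera, given by its name, has taken for a name from the list of things; names that differ only in an ending like _2 or _b are one class to them, and where a whole thing is asked for, a point or a joint stands for the part that bears it (a point fixed in the world has none). Each returns a list of dicts, best first, with "conf" (0 to 1); they miss things now and then, are a little off and sometimes report something else, mostly with a low value. They report only what shows in the picture. A call takes as long as a camera call.
- ctrl.search_frame(camera, query): "box" ([left, top, right, bottom] in pixels, round what is visible of it).
- ctrl.place_of(camera, query): "uv" ([column, row] in pixels: a listed point, or the origin of a listed thing).
The state is a dict: "time_s": time; "joints": joint angles; "dq": joint speeds; "tau": joint torques, N m; "eef_pos": TCP position; "ee_rot": TCP orientation; "force": force on the tool from outside, world axes, zero at the start; "wrist_torque": the same for the moment, N m; "grip_width": opening from 0.0 (shut) to 1.0 (fully open); "grip_force": force on a finger pad.
Only numpy, scipy, OpenCV 4.12 (cv2) and the standard library are available. Lean on these libraries where they do the work, as an engineer would, in place of code of your own. Each camera call takes 0.05 s, during which the arm holds its last target. There are 200 camera calls.

## Working session

There is one attempt and no reset: what is moved stays moved. The work goes in short steps, Python scripts to look and compute and a tool call to move; the robot and the scene stay as the last step left them, time stands still between calls to the robot, and variables do not carry over. Pictures are saved under pics/ and viewed, at most 10 in all, crops included, and the job is handed in when it is done.

Besides the shell and the picture viewer there is one more tool, called after ">>>" as name(argument=value, ...), one argument or row to a line, values as JSON. send_rows: Moves the arm, as the interface text tells. Its arguments: {"type":"object","properties":{"targets":{"type":"array"},"grip":{"type":"number"},"squeeze":{"type":"number"}},"required":["targets"]}

```bash
mkdir -p pics; cat > h.py <<'E'
import numpy as np,cv2
from rig import ctrl
from scipy.spatial.transform import Rotation as R
def view(cam):
    c=ctrl.calibration(cam)
    if 'view' in c: return c,np.array(c['view'])
    s=ctrl.sense(); T=np.eye(4); q=s['ee_rot']; T[:3,:3]=R.from_quat([q[1],q[2],q[3],q[0]]).as_matrix(); T[:3,3]=s['eef_pos']
    return c,np.linalg.inv(T@np.array(c['mount']))
def ray(c,V,uv):
    xd=np.array([(uv[0]-c['cx'])/c['fx'],(uv[1]-c['cy'])/c['fy']]); x=xd.copy()
    for _ in range(20): x=xd/(1+c['k1']*(x@x))
    W=np.linalg.inv(V); return W[:3,3],W[:3,:3]@np.array([x[0],x[1],1])
def atz(c,V,uv,z):
    o,d=ray(c,V,uv); return o+d*(z-o[2])/d[2]
def atd(c,V,uv,depth):
    o,d=ray(c,V,uv); return o+d*depth
def save(n,p): cv2.imwrite('pics/'+n+'.png',p[:,:,::-1])
E
python3 - <<'E'
from h import *
np.set_printoptions(precision=1,suppress=True)
Z={'turret':50,'pickup':50,'nozzle_red':50,'tray':0}
P=[]
for cam in('top','scene'):
    c,V=view(cam); p,d=ctrl.capture(cam); P.append(p)
    for n in Z:
        for r in ctrl.place_of(cam,n)[:2]: print(cam,n,r['uv'],r['conf'],atz(c,V,r['uv'],Z[n]))
        for r in ctrl.search_frame(cam,n)[:1]: print('  box',r)
save('a',cv2.resize(np.hstack(P),(800,300)));save('top',P[0])
print(ctrl.sense())
E
```

```text
top turret [423.1, 221.9] 0.92 [ 591.3 -112.8   50. ]
  box {'box': [354.9, 161.3, 490.4, 286.0], 'conf': 0.82}
top pickup [467.3, 243.1] 0.34 [ 548.9 -185.1   50. ]
  box {'box': [355.3, 235.9, 448.6, 312.2], 'conf': 0.69}
top nozzle_red [468.2, 242.2] 0.69 [ 550.4 -186.8   50. ]
  box {'box': [461.2, 230.7, 488.4, 252.7], 'conf': 0.55}
top tray [198.2, 272.3] 0.83 [535.1 292.    0. ]
  box {'box': [143.3, 222.3, 245.1, 322.0], 'conf': 0.57}
scene turret [207.3, 266.2] 0.9 [ 598.  -109.5   50. ]
  box {'box': [128.6, 209.8, 287.2, 332.4], 'conf': 0.76}
scene pickup [213.2, 223.2] 0.97 [ 504.4 -108.1   50. ]
  box {'box': [144.0, 204.4, 287.8, 352.6], 'conf': 0.59}
scene nozzle_red [159.6, 246.2] 0.84 [ 551.  -188.5   50. ]
  box {'box': [147.2, 212.0, 167.2, 249.5], 'conf': 0.6}
scene tray [453.4, 247.8] 0.75 [539.9 291.3   0. ]
  box {'box': [406.1, 200.6, 507.3, 286.1], 'conf': 0.74}
{'time_s': 0.9, 'joints': array([ 0.9,  0.3,  1.5,  0. ,  1.3, -0.2]), 'dq': array([ 0.,  0.,  0.,  0., -0., -0.]), 'tau': array([ -0. , -41.2, -26. ,  -0. ,   0. ,  -0. ]), 'eef_pos': array([226.9, 473.5, 231.3]), 'ee_rot': array([-0. ,  0.2,  1. ,  0. ]), 'force': array([ 0.1, -0.2,  0.1]), 'wrist_torque': array([0., 0., 0.]), 'grip_force': 0.0, 'grip_width': 0.9967873400255624}
```

View pics/top.png

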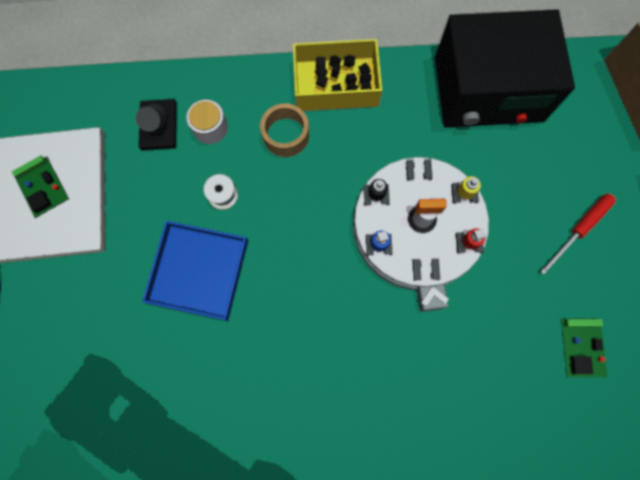

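View pics/a.png

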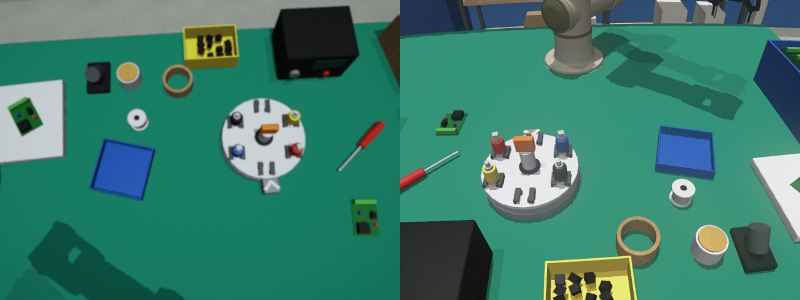

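The top picture shows the turret at (423,222), its handle at (432,206), the red nozzle at (474,238), the arrow at (432,297) and the tray at (198,272). I'll move over the turret for a close look.

```bash
python3 - <<'E'
from h import *
c=ctrl.calibration('wrist'); print(c)
q=ctrl.sense()['ee_rot'];print(q,R.from_quat([q[1],q[2],q[3],q[0]]).as_matrix().round(2))
E
```

```text
{'fx': 396.2009538065232, 'fy': 396.2009538065232, 'cx': 316.2951526764612, 'cy': 247.19424664770872, 'k1': -0.021380894390456512, 'mount': array([[ 6.56065217e-04, -9.54188228e-01, -2.99206275e-01,
         7.54237574e+01],
       [ 9.99999784e-01,  6.16770400e-04,  2.25764050e-04,
        -3.63745082e-01],
       [-3.08798247e-05, -2.99206358e-01,  9.54188427e-01,
        -1.41779172e+02],
       [ 0.00000000e+00,  0.00000000e+00,  0.00000000e+00,
         1.00000000e+00]])}
[-1.26513722e-08  2.21578687e-01  9.75142495e-01  2.02968189e-05] [[-0.9   0.43  0.  ]
 [ 0.43  0.9   0.  ]
 [ 0.    0.   -1.  ]]
```

>>> send_rows(
  targets=[
    {"offset":[5,-8,4],"spin":0},
    {"offset":[10,-16,8],"spin":0},
    {"offset":[15,-24,10],"spin":0},
    {"offset":[20,-32,12],"spin":0},
    {"offset":[25,-40,12],"spin":0},
    {"offset":[28,-48,12],"spin":0},
    {"offset":[29,-54,12],"spin":0},
    {"offset":[30,-58,12],"spin":0},
  ],
)

```text
time_s: 1.57
eef_pos: [387.7, 193.8, 313.4]
ee_rot: [0.0, 0.221, 0.975, 0.0]
force: [1.6, 0.5, 1.6]
grip_width: 0.999
grip_force: 0.0
```

>>> send_rows(
  targets=[
    {"offset":[2,-4,1],"spin":-0.12},
    {"offset":[4,-8,2],"spin":-0.24},
    {"offset":[6,-12,3],"spin":-0.36},
    {"offset":[8,-16,4],"spin":-0.48},
    {"offset":[10,-20,4],"spin":-0.6},
    {"offset":[12,-24,4],"spin":-0.72},
    {"offset":[14,-28,4],"spin":-0.84},
    {"offset":[16,-31,4],"spin":-0.96},
  ],
)

```text
time_s: 2.23
eef_pos: [537.4, -99.6, 353.1]
ee_rot: [0.0, 0.649, 0.761, 0.0]
force: [0.3, 0.8, 0.5]
grip_width: 0.997
grip_force: 0.0
```

>>> send_rows(
  targets=[
    {"offset":[0,0,0],"spin":-0.1},
    {"offset":[0,0,0],"spin":-0.1},
  ],
)

```text
time_s: 2.4
eef_pos: [537.4, -99.1, 351.7]
ee_rot: [-0.001, 0.686, 0.727, -0.0]
force: [-1.2, 0.1, 0.5]
grip_width: 1.004
grip_force: 0.0
```

```bash
python3 - <<'E'
from h import *
np.set_printoptions(precision=1,suppress=True)
s=ctrl.sense();print(s['time_s'],s['eef_pos'],s['dq'],s['joints'])
cam='wrist';c,V=view(cam); p,d=ctrl.capture(cam); save('w1',p);np.savez('w1',p=p,d=d,V=V)
for n,z in {'turret':50,'pickup':50,'nozzle_red':50}.items():
    for r in ctrl.place_of(cam,n)[:2]: print(n,r['uv'],r['conf'],atz(c,V,r['uv'],z))
# point cloud: handle
vv,uu=np.mgrid[0:480,0:640]; 
W=np.linalg.inv(V)
x=(uu-c['cx'])/c['fx'];y=(vv-c['cy'])/c['fy'];x0,y0=x,y
for _ in range(10):
    k=1+c['k1']*(x*x+y*y); x,y=x0/k,y0/k
pts=np.stack([x*d,y*d,d],-1)@W[:3,:3].T+W[:3,3]
hsv=cv2.cvtColor(p,cv2.COLOR_RGB2HSV)
near=np.hypot(pts[...,0]-594,pts[...,1]+111)
m=(near<40)&(d>0)&(pts[...,2]>138)&(pts[...,2]<152)
print('handle',m.sum(),pts[m].mean(0)); print(cv2.minAreaRect(pts[m][:,:2].astype(np.float32)))
m=(near<130)&(d>0)&((hsv[...,0]<5)|(hsv[...,0]>174))&(hsv[...,1]>130)&(pts[...,2]>55)
q=pts[m];print('red',m.sum(),q.min(0),q.max(0)); t=q[(q[:,2]>95)];print(len(t),t.mean(0))
m=(near<116)&(d>0)&(pts[...,2]>45)&(pts[...,2]<55); e=pts[m][:,:2]
print('disc',m.sum(),cv2.minEnclosingCircle(cv2.convexHull(e.astype(np.float32))), pts[m][:,2].mean())
E
```

```text
2.4 [537.4 -99.1 351.7] [ 0.  -0.1  0.   0.   0.  -0.2] [-0.4  0.3  1.2  0.   1.6 -0.5]
turret [369.7, 206.8] 0.76 [ 599.2 -110.5   50. ]
nozzle_red [324.3, 268.0] 0.94 [ 552.4 -187.5   50. ]
handle 832 [ 597.8 -108.9  143.7]
((598.4839477539062, -109.87252807617188), (43.94032287597656, 16.466001510620117), 87.6175765991211)
red 213 [ 536.  -196.1   91.4] [564.1 -88.6 424.4]
210 [ 548.8 -174.8  116.6]
disc 23096 ((594.1774291992188, -110.9686050415039), 115.95565032958984) 49.32327941442275
```

View pics/w1.png

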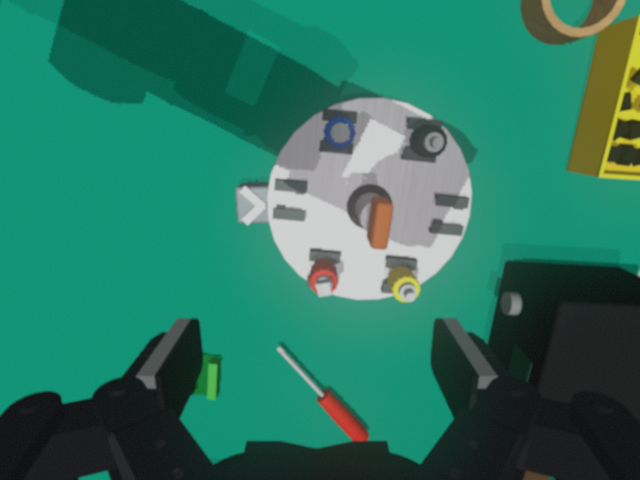

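The wrist picture shows the handle at (380,222), the red nozzle at (323,275) and the arrow at (252,205). Next I'll get the arrow's direction.

```bash
python3 - <<'E'
from h import *
np.set_printoptions(precision=1,suppress=True)
z=np.load('w1.npz');p,d,V=z['p'],z['d'],z['V'];c=ctrl.calibration('wrist')
g=p[185:225,232:272].min(2); m=g>200; vs,us=np.nonzero(m)
P=np.array([atd(c,V,(u+232,v+185),d[v+185,u+232]) for u,v in zip(us,vs)])
P=P[(P[:,2]>10)&(np.hypot(P[:,0]-598,P[:,1]+110)>116)]
print(len(P),P.mean(0),P.min(0),P.max(0),cv2.minAreaRect(P[:,:2].astype(np.float32)))
ctr=np.array([598.4,-109.9]); e=P.mean(0)[:2]-ctr; print(np.degrees(np.arctan2(e[1],e[0])))
c,V=view('scene');p,d=ctrl.capture('scene')
for n in('pickup','turret','nozzle_red'):
    for r in ctrl.place_of('scene',n)[:2]: print(n,r,atz(c,V,r['uv'],50))
E
```

```text
307 [ 464.1 -119.1   37.3] [ 450.7 -139.7   34.2] [476.7 -99.5  39.6] ((457.32928466796875, -119.41400146484375), (30.934406280517578, 31.57337188720703), 48.03158950805664)
-176.065190276043
pickup {'uv': [213.0, 225.9], 'conf': 0.71} [ 510.8 -107.9   50. ]
turret {'uv': [207.9, 266.4], 'conf': 0.74} [ 598.5 -108.5   50. ]
nozzle_red {'uv': [161.1, 243.9], 'conf': 0.92} [ 546.1 -186.9   50. ]
```

```bash
python3 - <<'E'
import cv2
p=cv2.imread('pics/w1.png')[165:325,215:415]; cv2.imwrite('pics/w1c.png',cv2.resize(p,None,fx=3.7,fy=3.7,interpolation=cv2.INTER_CUBIC))
E
```

```text
(no output)
```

View pics/w1c.png

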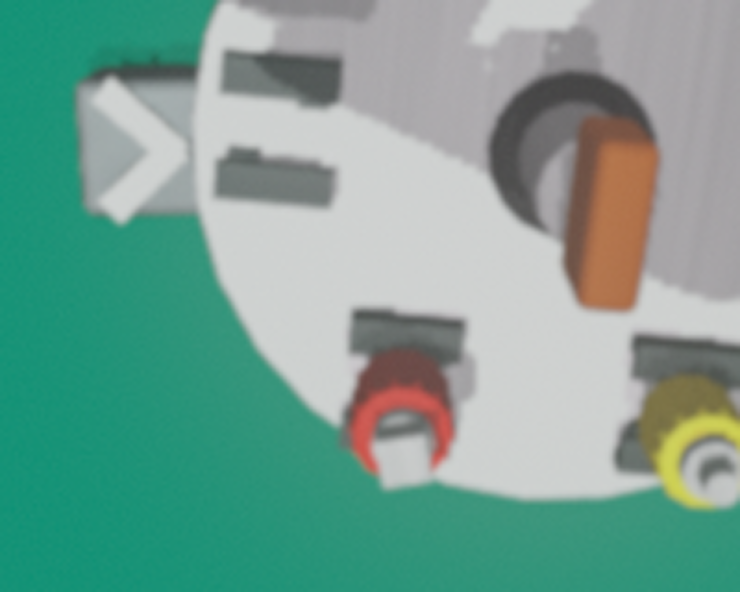

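```bash
python3 - <<'E'
from h import *
np.set_printoptions(precision=1,suppress=True)
p=cv2.imread('pics/top.png');c,V=view('top')
def feats(m): 
    n,l,s,ce=cv2.connectedComponentsWithStats(m.astype(np.uint8)); i=1+np.argmax(s[1:,4]); return ce[i],s[i]
sub=p[280:320,410:455].min(2); 
m=np.zeros(p.shape[:2],bool); m[287:315,415:452]=p[287:315,415:452].min(2)>200
ce,s=feats(m);print('arrow',ce,s,atz(c,V,ce,37))
h=cv2.cvtColor(p,cv2.COLOR_BGR2HSV); m=(h[...,0]<15)&(h[...,0]>5)&(h[...,1]>170)&(h[...,2]>150);m[:180]=0;m[230:]=0;m[:,:400]=0;m[:,460:]=0
ce,s=feats(m);print('handle',ce,s,atz(c,V,ce,145))
# disc edge: bright low-saturation region
m=np.zeros(p.shape[:2],np.uint8);m[150:285,345:500]=(h[150:285,345:500,1]<60)
k,_=cv2.findContours(m,0,1);k=max(k,key=cv2.contourArea);hl=cv2.convexHull(k)[:,0]
W=np.array([atz(c,V,q,50)[:2] for q in hl.astype(float)])
f=lambda t:np.hypot(*(W-t).T)-117
from scipy.optimize import least_squares
r=least_squares(f,[594,-111],loss='soft_l1',f_scale=1);print(r.x,np.abs(r.fun).mean(),len(W))
# wrist disc
z=np.load('w1.npz');p,d,V=z['p'],z['d'],z['V'];c=ctrl.calibration('wrist')
h=cv2.cvtColor(p,cv2.COLOR_RGB2HSV);m=((h[...,1]<70)&(h[...,2]>90)).astype(np.uint8);m[:90]=0;m[305:]=0;m[:,:268]=0;m[:,475:]=0
k,_=cv2.findContours(m,0,1);k=max(k,key=cv2.contourArea);hl=cv2.convexHull(k)[:,0]
W=np.array([atz(c,V,q,50)[:2] for q in hl.astype(float)])
r=least_squares(f,[594,-111],loss='soft_l1',f_scale=1);print(r.x,np.abs(r.fun).mean(),len(W))
E
```

```text
arrow [433.  295.4] [425 290  20  13  55] [ 463.8 -118.7   37. ]
handle [435.  206.8] [424 206  21   2  24] [ 589.1 -113.3  145. ]
[ 595.3 -109.2] 1.5007013167169898 42
[ 597.8 -109.8] 0.5417064289880522 50
```

>>> send_rows(
  targets=[
    {"offset":[3,-0.6,-1],"spin":-0.1},
    {"offset":[6.1,-1.1,-4],"spin":-0.1},
    {"offset":[6.1,-1.1,-8],"spin":-0.1},
    {"offset":[6.1,-1.1,-12],"spin":-0.1},
    {"offset":[6.1,-1.1,-16],"spin":-0.1},
    {"offset":[6.1,-1.1,-20],"spin":-0.1},
    {"offset":[6.1,-1.1,-23],"spin":-0.1},
    {"offset":[6.1,-1.1,-24.2],"spin":-0.1},
  ],
)

```text
time_s: 3.47
eef_pos: [596.1, -107.4, 106.5]
ee_rot: [-0.003, 0.719, 0.695, -0.001]
force: [0.3, -0.4, -0.3]
grip_width: 0.999
grip_force: 0.0
```

>>> send_rows(
  targets=[
    {"offset":[0,0,0],"spin":0},
    {"offset":[0,0,0],"spin":0},
  ],
)

```text
time_s: 3.63
eef_pos: [598.7, -108.5, 112.2]
ee_rot: [0.001, 0.72, 0.694, 0.0]
force: [-0.0, 0.6, 0.2]
grip_width: 0.999
grip_force: 0.0
```

Nothing was touched on the way down. Closing the gripper.

>>> send_rows(
  targets=[
    {"offset":[0,0,0],"spin":0},
    {"offset":[0,0,0],"spin":0},
    {"offset":[0,0,0],"spin":0},
    {"offset":[0,0,0],"spin":0},
    {"offset":[0,0,0],"spin":0},
    {"offset":[0,0,0],"spin":0},
    {"offset":[0,0,0],"spin":0},
    {"offset":[0,0,0],"spin":0},
  ],
  grip=0,
  squeeze=40,
)

```text
time_s: 4.3
eef_pos: [597.4, -108.4, 111.3]
ee_rot: [-0.001, 0.72, 0.694, -0.001]
force: [-5.4, -0.1, 4.6]
grip_width: 0.178
grip_force: 40.9
```

>>> send_rows(
  targets=[
    {"offset":[0,0,0],"spin":-0.12},
    {"offset":[0,0,0],"spin":-0.24},
    {"offset":[0,0,0],"spin":-0.36},
    {"offset":[0,0,0],"spin":-0.48},
    {"offset":[0,0,0],"spin":-0.6},
    {"offset":[0,0,0],"spin":-0.72},
    {"offset":[0,0,0],"spin":-0.83},
    {"offset":[0,0,0],"spin":-0.94},
  ],
)

```text
time_s: 4.97
eef_pos: [598.2, -108.8, 111.3]
ee_rot: [0.0, 0.957, 0.291, 0.0]
force: [-0.5, -1.2, 2.2]
grip_width: 0.186
grip_force: 40.4
```

>>> send_rows(
  targets=[
    {"offset":[0,0,0],"spin":0},
    {"offset":[0,0,0],"spin":0},
    {"offset":[0,0,0],"spin":0},
  ],
)

```text
time_s: 5.22
eef_pos: [598.2, -108.8, 111.2]
ee_rot: [0.0, 0.956, 0.294, 0.0]
force: [-1.1, -2.8, 5.3]
grip_width: 0.183
grip_force: 40.8
```

>>> send_rows(
  targets=[
    {"offset":[0,0,0],"spin":0},
    {"offset":[0,0,0],"spin":0},
    {"offset":[0,0,0],"spin":0},
    {"offset":[0,0,0],"spin":0},
    {"offset":[0,0,0],"spin":0},
    {"offset":[0,0,1],"spin":0},
    {"offset":[0,0,4],"spin":0},
    {"offset":[0,0,8],"spin":0},
  ],
  grip=1,
)

```text
time_s: 5.88
eef_pos: [596.8, -107.9, 189.9]
ee_rot: [-0.002, 0.956, 0.293, -0.002]
force: [0.6, 0.5, 0.4]
grip_width: 0.999
grip_force: 0.0
```

>>> send_rows(
  targets=[
    {"offset":[-1,0,4],"spin":0.12},
    {"offset":[-4,0,8],"spin":0.24},
    {"offset":[-7,0,12],"spin":0.36},
    {"offset":[-9,0,13],"spin":0.48},
    {"offset":[-9,0,13],"spin":0.6},
    {"offset":[-9,0,13],"spin":0.72},
    {"offset":[-9,0,13],"spin":0.72},
    {"offset":[-9,0,13],"spin":0.72},
  ],
)

```text
time_s: 6.55
eef_pos: [507.9, -108.3, 321.2]
ee_rot: [0.0, 0.793, 0.61, 0.0]
force: [0.4, 0.1, 0.6]
grip_width: 1.002
grip_force: 0.0
```

```bash
cat > look.py <<'E'
from h import *
import sys
from scipy.optimize import least_squares
np.set_printoptions(precision=1,suppress=True)
s=ctrl.sense();print(s['time_s'],s['eef_pos'],s['ee_rot'])
c,V=view('wrist'); p,d=ctrl.capture('wrist'); save(sys.argv[1],p);np.savez(sys.argv[1],p=p,d=d,V=V)
for n,z in {'turret':50,'pickup':50,'nozzle_red':50}.items():
    for r in ctrl.place_of('wrist',n)[:2]: print(n,r['uv'],r['conf'],atz(c,V,r['uv'],z))
vv,uu=np.mgrid[0:480,0:640]; W=np.linalg.inv(V)
x0=x=(uu-c['cx'])/c['fx'];y0=y=(vv-c['cy'])/c['fy']
for _ in range(10):
    k=1+c['k1']*(x*x+y*y); x,y=x0/k,y0/k
pts=np.stack([x*d,y*d,d],-1)@W[:3,:3].T+W[:3,3]
h=cv2.cvtColor(p,cv2.COLOR_RGB2HSV)
near=np.hypot(pts[...,0]-598,pts[...,1]+110)
m=(near<40)&(d>0)&(pts[...,2]>138)&(pts[...,2]<152)
print('handle',cv2.minAreaRect(pts[m][:,:2].astype(np.float32)))
m=(near<120)&(d>0)&((h[...,0]<5)|(h[...,0]>174))&(h[...,1]>130)&(pts[...,2]>55)&(pts[...,2]<125)
q=pts[m]
r=least_squares(lambda t:np.hypot(*(q[:,:2]-t).T)-15,[508,-116],loss='soft_l1',f_scale=1)
print('red',len(q),q.mean(0),q.max(0),'circ',r.x,np.abs(r.fun).mean()); t=q[q[:,2]>97]; print('top ring',len(t),t.mean(0),cv2.minEnclosingCircle(t[:,:2].astype(np.float32)) if len(t) else '')
m=(near>117)&(p.min(2)>190)&(pts[...,2]>32)&(pts[...,2]<43)&(near<165)
print('arrow',m.sum(),pts[m].mean(0))
E
python3 look.py w2
```

```text
6.55 [ 507.9 -108.3  321.2] [0.  0.8 0.6 0. ]
turret [398.3, 179.0] 0.97 [ 596.6 -110.5   50. ]
nozzle_red [317.7, 207.1] 0.91 [ 508.1 -117.8   50. ]
handle ((598.0153198242188, -110.27407836914062), (43.443145751953125, 16.69418716430664), 35.2690315246582)
red 232 [ 509.4 -112.6   98.6] [ 524.8 -104.7  101.2] circ [ 511.9 -122. ] 1.57307401829559
top ring 219 [ 509.6 -112.6   98.9] ((510.9798278808594, -118.0323715209961), 14.08530330657959)
arrow 393 [ 463.7 -119.    37.2]
```

View pics/w2.png

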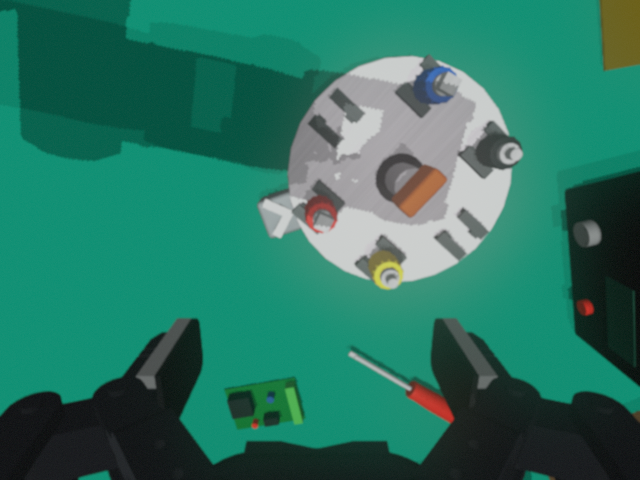

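>>> send_rows(
  targets=[
    {"offset":[0,-0.8,-2],"spin":-0.12},
    {"offset":[0,-0.8,-4],"spin":-0.24},
    {"offset":[0,-0.8,-6],"spin":-0.36},
    {"offset":[0,-0.8,-8],"spin":-0.48},
    {"offset":[0,-0.8,-10],"spin":-0.6},
    {"offset":[0,-0.8,-12],"spin":-0.72},
    {"offset":[0,-0.8,-14],"spin":-0.84},
    {"offset":[0,-0.8,-14],"spin":-0.96},
  ],
  grip=0.85,
)

```text
time_s: 7.42
eef_pos: [506.5, -115.7, 176.9]
ee_rot: [-0.002, 0.985, 0.173, -0.003]
force: [-1.4, 0.8, -0.4]
grip_width: 0.85
grip_force: 0.0
```

>>> send_rows(
  targets=[
    {"offset":[0,0,0],"spin":-0.12},
    {"offset":[0,0,0],"spin":-0.24},
    {"offset":[0,0,0],"spin":-0.28},
    {"offset":[0,0,0],"spin":-0.28},
  ],
)

```text
time_s: 7.75
eef_pos: [508.1, -116.4, 180.6]
ee_rot: [-0.0, 0.999, 0.036, -0.0]
force: [0.6, -1.1, 0.3]
grip_width: 0.851
grip_force: 0.0
```

```bash
python3 look.py w3 | grep -v turret
```

```text
7.75 [ 508.1 -116.4  180.6] [-0.  1.  0. -0.]
nozzle_red [318.4, 236.2] 0.65 [ 508.3 -118.7   50. ]
handle ((598.2930297851562, -110.21005249023438), (44.194217681884766, 16.223777770996094), 34.3402214050293)
red 664 [ 514.1 -113.7   97.9] [ 522.6 -101.1  100.6] circ [ 503.9 -115.1] 1.7459623453856787
top ring 584 [ 513.6 -114.5   98.6] ((507.7331237792969, -115.13570404052734), 14.000818252563477)
arrow 368 [ 460.5 -124.7   37.3]
```

View pics/w3.png

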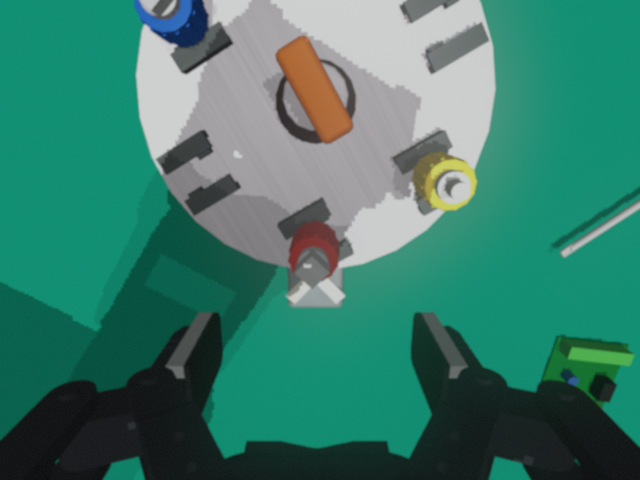

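The nozzle at (315,262) lines up with the arrow at (315,290) and is centred between the fingers. Descending.

>>> send_rows(
  targets=[
    {"offset":[0,0,-3],"spin":0},
    {"offset":[0,0,-6],"spin":0},
    {"offset":[0,0,-8.5],"spin":0},
    {"offset":[0,0,-10.5],"spin":0},
    {"offset":[0,0,-11.8],"spin":0},
    {"offset":[0,0,-12],"spin":0},
    {"offset":[0,0,-12],"spin":0},
    {"offset":[0,0,-12],"spin":0},
  ],
)

```text
time_s: 8.62
eef_pos: [508.5, -116.6, 61.6]
ee_rot: [0.0, 0.999, 0.038, 0.001]
force: [0.1, -0.1, 0.5]
grip_width: 0.85
grip_force: 0.0
```

>>> send_rows(
  targets=[
    {"offset":[0,0,0],"spin":0},
    {"offset":[0,0,0],"spin":0},
    {"offset":[0,0,0],"spin":0},
    {"offset":[0,0,0],"spin":0},
    {"offset":[0,0,0],"spin":0},
    {"offset":[0,0,0],"spin":0},
    {"offset":[0,0,0],"spin":0},
  ],
  grip=0,
  squeeze=40,
)

```text
time_s: 9.2
eef_pos: [508.3, -116.5, 61.4]
ee_rot: [0.0, 0.999, 0.037, 0.0]
force: [-1.6, 0.0, 5.8]
grip_width: 0.342
grip_force: 39.2
```

>>> send_rows(
  targets=[
    {"offset":[0,0,0],"spin":0},
    {"offset":[0,0,0],"spin":0.1},
    {"offset":[0,0,0],"spin":0.2},
    {"offset":[0,0,0],"spin":0.3},
    {"offset":[0,0,0],"spin":0.4},
    {"offset":[0,0,0],"spin":0.5},
    {"offset":[0,0,0],"spin":0.6},
    {"offset":[0,0,0],"spin":0.7},
  ],
  squeeze=60,
)

```text
time_s: 9.87
eef_pos: [508.8, -116.8, 61.5]
ee_rot: [0.001, 0.925, 0.38, 0.001]
force: [0.9, -0.4, 5.4]
grip_width: 0.336
grip_force: 58.7
```

```bash
python3 -c "
from h import *
print(ctrl.sense()['wrist_torque'])"
```

```text
[-0.03642198 -0.21279498 -0.02391893]
```

>>> send_rows(
  targets=[
    {"offset":[0,0,0],"spin":0.1},
    {"offset":[0,0,0],"spin":0.2},
    {"offset":[0,0,0],"spin":0.3},
    {"offset":[0,0,0],"spin":0.4},
    {"offset":[0,0,0],"spin":0.5},
    {"offset":[0,0,0],"spin":0.56},
    {"offset":[0,0,0],"spin":0.6},
    {"offset":[0,0,0],"spin":0.6},
  ],
)

```text
time_s: 10.53
eef_pos: [508.7, -116.7, 61.5]
ee_rot: [0.001, 0.772, 0.635, 0.0]
force: [1.0, -1.0, 6.4]
grip_width: 0.34
grip_force: 58.7
```

```bash
python3 -c "
from h import *
print(ctrl.sense()['wrist_torque'])"
```

```text
[ 0.07433255 -0.03916393 -0.05103617]
```

>>> send_rows(
  targets=[
    {"offset":[0,0,0],"spin":0.015},
    {"offset":[0,0,0],"spin":0.03},
    {"offset":[0,0,0],"spin":0.03},
    {"offset":[0,0,0],"spin":0.03},
  ],
)

```text
time_s: 10.87
eef_pos: [508.7, -116.6, 61.5]
ee_rot: [0.001, 0.763, 0.646, 0.0]
force: [0.3, 0.0, 4.3]
grip_width: 0.335
grip_force: 58.7
```

```bash
python3 -c "
from h import *
print(ctrl.sense()['wrist_torque'])"
```

```text
[ 0.12131507 -0.14270706 -0.0307093 ]
```

>>> send_rows(
  targets=[
    {"offset":[0,0,0],"spin":0.02},
    {"offset":[0,0,0],"spin":0.04},
    {"offset":[0,0,0],"spin":0.04},
    {"offset":[0,0,0],"spin":0.04},
  ],
)

```text
time_s: 11.2
eef_pos: [508.7, -116.6, 61.4]
ee_rot: [0.001, 0.75, 0.661, 0.0]
force: [1.2, -0.4, 5.6]
grip_width: 0.34
grip_force: 58.7
```

```bash
python3 -c "
from h import *
print(ctrl.sense()['wrist_torque'])"
```

```text
[ 0.10357438 -0.15400203  0.03197096]
```

>>> send_rows(
  targets=[
    {"offset":[0,0,0.1],"spin":0},
    {"offset":[0,0,0.2],"spin":0},
    {"offset":[0,0,0.3],"spin":0},
    {"offset":[0,0,0.3],"spin":0},
  ],
)

```text
time_s: 11.53
eef_pos: [508.0, -116.3, 63.8]
ee_rot: [-0.0, 0.75, 0.661, 0.0]
force: [1.2, 0.7, -0.8]
grip_width: 0.339
grip_force: 59.1
```

>>> send_rows(
  targets=[
    {"offset":[0,0,0.3],"spin":0},
    {"offset":[0,0,0.6],"spin":0},
    {"offset":[0,0,0.6],"spin":0},
  ],
)

```text
time_s: 11.78
eef_pos: [508.2, -116.6, 70.4]
ee_rot: [0.0, 0.75, 0.661, 0.0]
force: [0.4, 0.1, -0.3]
grip_width: 0.339
grip_force: 59.2
```

>>> send_rows(
  targets=[
    {"offset":[0,0,0.4],"spin":0},
    {"offset":[0,0,0.8],"spin":0},
    {"offset":[0,0,1.2],"spin":0},
    {"offset":[0,0,1.6],"spin":0},
    {"offset":[0,0,1.6],"spin":0},
  ],
)

```text
time_s: 12.2
eef_pos: [508.4, -116.6, 86.8]
ee_rot: [0.001, 0.75, 0.661, 0.0]
force: [0.1, 0.4, -0.5]
grip_width: 0.339
grip_force: 59.2
```

>>> send_rows(
  targets=[
    {"offset":[0,0,2],"spin":0},
    {"offset":[0,0,5],"spin":0},
    {"offset":[0,0,8],"spin":0},
    {"offset":[0,2,8.5],"spin":0},
    {"offset":[0,5,8.5],"spin":0},
    {"offset":[0,8,8.5],"spin":0},
    {"offset":[0,11,8.5],"spin":0},
    {"offset":[0,14,8.5],"spin":0},
  ],
)

```text
time_s: 12.87
eef_pos: [507.8, 24.9, 170.9]
ee_rot: [0.0, 0.75, 0.661, 0.0]
force: [-0.1, -0.5, -1.4]
grip_width: 0.339
grip_force: 59.3
```

>>> send_rows(
  targets=[
    {"offset":[0,3,0],"spin":0},
    {"offset":[0,6,0],"spin":0},
    {"offset":[0,9,0],"spin":0},
    {"offset":[0.5,12,0],"spin":0},
    {"offset":[1,15,0],"spin":0},
    {"offset":[1,17,0],"spin":0},
    {"offset":[1,18,0],"spin":0},
    {"offset":[1,18,0],"spin":0},
  ],
)

```text
time_s: 13.53
eef_pos: [517.7, 205.0, 170.5]
ee_rot: [-0.0, 0.749, 0.662, -0.0]
force: [0.0, -0.1, 0.0]
grip_width: 0.34
grip_force: 59.3
```

```bash
python3 - <<'E'
from h import *
np.set_printoptions(precision=1,suppress=True)
s=ctrl.sense();print(s['eef_pos'],s['joints'])
c,V=view('wrist');p,d=ctrl.capture('wrist');save('w4',p)
for r in ctrl.place_of('wrist','tray')[:1]+ctrl.place_of('wrist','nozzle_red')[:1]: print(r,atz(c,V,r['uv'],0))
h=cv2.cvtColor(p,cv2.COLOR_RGB2HSV);m=(h[...,0]>105)&(h[...,0]<130)&(h[...,1]>150)&(h[...,2]>60)
vs,us=np.nonzero(m);P=np.array([atd(c,V,(u,v),d[v,u]) for u,v in zip(us[::5],vs[::5]) if d[v,u]>0])
P=P[(P[:,2]>-5)&(P[:,2]<40)];r=P[P[:,2]>25]
print('rim',r.min(0),r.max(0),cv2.minAreaRect(r[:,:2].astype(np.float32)));f=P[P[:,2]<10];print('floor',np.median(f,0))
E
```

```text
[517.7 205.  170.5] [0.2 0.4 1.5 0.  1.2 0.3]
{'uv': [330.4, 102.0], 'conf': 0.58} [540.1 293.8   0. ]
{'uv': [316.2, 313.5], 'conf': 0.69} [508.3 122.7   0. ]
rim [448.2 203.2  25. ] [628.6 361.9  31.3] ((538.5252685546875, 291.97320556640625), (146.4002685546875, 148.04534912109375), 74.80921173095703)
floor [540.9 297.3   3.2]
```

View pics/w4.png

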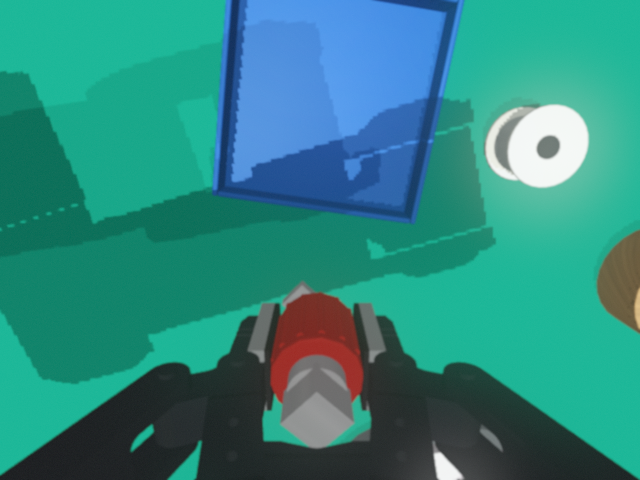

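>>> send_rows(
  targets=[
    {"offset":[0.7,3,0],"spin":0},
    {"offset":[1.4,6,0],"spin":0},
    {"offset":[2.1,8.7,0],"spin":0},
    {"offset":[2.1,8.7,-3],"spin":0},
    {"offset":[2.1,8.7,-6],"spin":0},
    {"offset":[2.1,8.7,-9],"spin":0},
    {"offset":[2.1,8.7,-12],"spin":0},
    {"offset":[2.1,8.7,-14],"spin":0},
  ],
)

```text
time_s: 14.35
eef_pos: [538.4, 288.7, 28.0]
ee_rot: [-0.001, 0.751, 0.661, -0.002]
force: [0.5, 0.3, -0.7]
grip_width: 0.336
grip_force: 59.4
```

>>> send_rows(
  targets=[
    {"offset":[0,0,0],"spin":0},
    {"offset":[0,0,-0.3],"spin":0},
    {"offset":[0,0,-0.6],"spin":0},
    {"offset":[0,0,-0.8],"spin":0},
    {"offset":[0,0,-0.8],"spin":0},
    {"offset":[0,0,-0.8],"spin":0},
  ],
)

```text
time_s: 14.85
eef_pos: [539.4, 290.6, 23.6]
ee_rot: [0.0, 0.75, 0.661, 0.001]
force: [0.2, -0.7, -0.6]
grip_width: 0.339
grip_force: 59.4
```

>>> send_rows(
  targets=[
    {"offset":[0,0,-0.2],"spin":0},
    {"offset":[0,0,-0.4],"spin":0},
    {"offset":[0,0,-0.5],"spin":0},
    {"offset":[0,0,-0.6],"spin":0},
    {"offset":[0,0,-0.6],"spin":0},
  ],
)

```text
time_s: 15.27
eef_pos: [538.9, 290.6, 16.5]
ee_rot: [-0.0, 0.75, 0.661, -0.0]
force: [-0.5, 0.2, -0.7]
grip_width: 0.334
grip_force: 59.4
```

>>> send_rows(
  targets=[
    {"offset":[0,0,-0.1],"spin":0},
    {"offset":[0,0,-0.2],"spin":0},
    {"offset":[0,0,-0.2],"spin":0},
  ],
)

```text
time_s: 15.52
eef_pos: [539.2, 290.7, 15.5]
ee_rot: [0.0, 0.75, 0.661, 0.0]
force: [-2.3, -1.4, 5.7]
grip_width: 0.34
grip_force: 60.2
```

Contact with the tray floor (5.7 N). Opening the gripper, then retreating.

>>> send_rows(
  targets=[
    {"offset":[0,0,0],"spin":0},
    {"offset":[0,0,0],"spin":0},
    {"offset":[0,0,0],"spin":0},
    {"offset":[0,0,0],"spin":0},
    {"offset":[0,0,0],"spin":0},
  ],
  grip=0.7,
)

```text
time_s: 15.93
eef_pos: [539.0, 290.6, 14.7]
ee_rot: [-0.0, 0.75, 0.661, -0.0]
force: [0.2, -0.0, -0.7]
grip_width: 0.699
grip_force: 0.0
```

>>> send_rows(
  targets=[
    {"offset":[0,0,1],"spin":0},
    {"offset":[0,0,3],"spin":0},
    {"offset":[0,0,6],"spin":0},
    {"offset":[0,0,9],"spin":0},
    {"offset":[0,0,12],"spin":0},
    {"offset":[0,0,16],"spin":0},
    {"offset":[0,0,19],"spin":0},
    {"offset":[0,0,20],"spin":0},
  ],
)

```text
time_s: 16.6
eef_pos: [540.2, 291.0, 221.0]
ee_rot: [0.002, 0.75, 0.661, 0.004]
force: [0.7, -0.5, 1.0]
grip_width: 0.7
grip_force: 0.0
```

>>> send_rows(
  targets=[
    {"offset":[-4,0,0],"spin":0},
    {"offset":[-8,0,2],"spin":0},
    {"offset":[-12,0,5],"spin":0},
    {"offset":[-14,0,5],"spin":0},
    {"offset":[-14,0,5],"spin":0},
    {"offset":[-14,0,5],"spin":0},
  ],
)

```text
time_s: 17.1
eef_pos: [398.2, 290.8, 265.7]
ee_rot: [0.0, 0.75, 0.662, 0.001]
force: [0.2, 0.5, -0.9]
grip_width: 0.7
grip_force: 0.0
```

```bash
python3 - <<'E'
from h import *
s=ctrl.sense();print(s['time_s'],s['eef_pos'],s['force'])
P=[]
for cam in('scene','top'):
    p,d=ctrl.capture(cam);P.append(p)
    c,V=view(cam)
    for n in('nozzle_red','turret','pickup'):
        for r in ctrl.place_of(cam,n)[:1]: print(cam,n,r,atz(c,V,r['uv'],4 if n=='nozzle_red' else 50))
a=cv2.resize(P[0][180:360,120:520],(800,360));b=cv2.resize(P[1][140:340,120:520],(480,240))
save('end',np.vstack([a,np.pad(b,((0,0),(0,320),(0,0)))]))
E
```

```text
17.1 [398.24157487 290.76373566 265.71967445] [ 0.18939719  0.52219722 -0.8545227 ]
scene nozzle_red {'uv': [447.5, 244.5], 'conf': 0.67} [535.2216159  281.40506693   4.        ]
scene turret {'uv': [206.8, 263.7], 'conf': 0.97} [ 592.91471316 -110.67098693   50.        ]
scene pickup {'uv': [212.6, 225.7], 'conf': 0.71} [ 510.29648947 -108.58921152   50.        ]
top nozzle_red {'uv': [197.6, 272.1], 'conf': 0.64} [534.81334688 292.06561474   4.        ]
top turret {'uv': [422.7, 220.8], 'conf': 0.77} [ 593.36532167 -112.28157524   50.        ]
```

View pics/end.png

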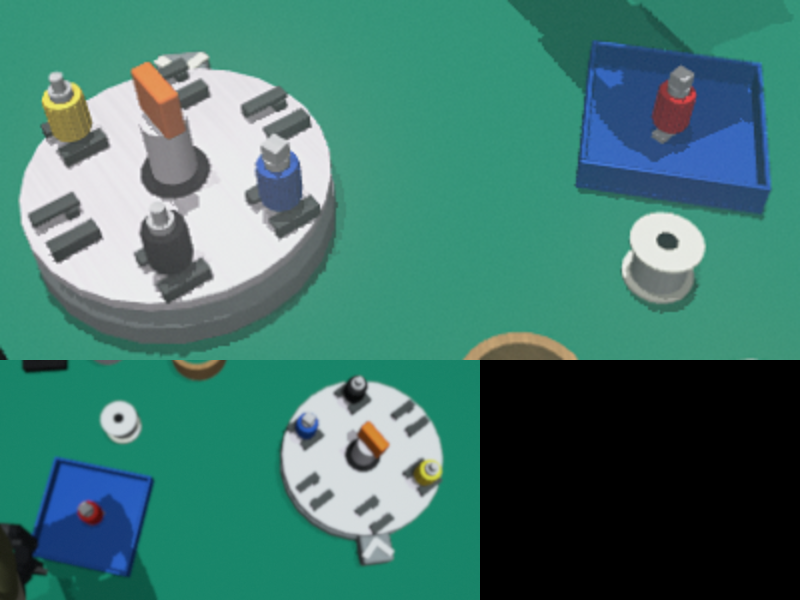

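The red nozzle stands upright in the tray at about (675,105) in the scene view. Its socket is empty at the arrow, the other three nozzles are in place, and the arm is clear. Handing in.

```bash
python3 -c "
from rig import ctrl
print(ctrl.finish_job())"
```

```text
the job is handed in; nothing more can be done
None
```

I turned the carousel until the red nozzle was at the arrow, unscrewed it, lifted it out and stood it upright in the blue tray. The job was handed in at about 17 s, but I never felt a clear stop when unscrewing: I turned it about 79° and it lifted out freely.

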